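Lock the bore gauge into its carrying cradle

ROBOT

A 6-joint arm with a two-finger parallel gripper is mounted at the origin on the work surface. World frame = base frame: x ahead of the robot, y to its left, z up, the work surface at z = 0. Lengths are in m, angles in rad, forces in N, time in s.
With the tool pointing down it reaches from about 0.325 to 0.9 m from the base axis. Payload 6.1 kg.
Tool frame: the origin (TCP) lies at the very end of the fingers, on their centre line; the grasp point (between the pads) lies 19 mm behind it; z points along the fingers, y is the line along which they close (so a half turn about z gives the same grasp; the last joint's range is limited). The gripper opens to 87 mm and grips with 3 to 60 N. Pads are 19 mm wide; open, the fingers measure 117 mm over their backs; the gripper's body (75 mm by 190 mm) begins 51 mm behind the grasp point.
Start: joints at [1.207, 0.22, 1.526, -0, 1.395, -0.126], TCP at [0.147, 0.607, 0.223] pointing down, gripper open.
Joint ranges: [-2.98, 2.98], [-0.91, 2.08], [0.09, 2.57], [-1.24, 4.39], [0.2, 2.65], [-2.68, 2.68]. Speed limits (rad/s): [2.57, 2.57, 3.01, 3.14, 3.14, 3.14].

INTERFACE

Orientations are given as a unit quaternion [w, x, y, z].
In Python, from station import env gives the robot as it stands.
- The arm moves only by the tool jog_arm, never from a script. Its argument "deltas" is a list of rows, each a list of 5 numbers: the shift along the tool's x, y, z in units of 25 mm (1.0 is 25 mm), then the turn about the tool's z in units of 6 degrees (1.0 is 6 degrees), then the opening, from 0 (shut) to 1 (fully open). In form: [[x, y, z, yaw, fingers], ...]. A call has 1 to 8 rows; each row is the pose to reach, as a shift and turn from the pose commanded when the call began, along the tool's axes at that moment; what a row does not reach only later rows make up. A row lasts 1/10 s, in which the tool goes at most 50 mm and 8.59 degrees, less where a joint would pass 70% of its speed; a pose out of reach is approached as far as the arm can. A call with a gripper value outside its range is refused whole. The fingers move at their own pace and stop on an object; the grip force is fixed at half the most. Time passes only in rows, so rows that repeat a pose let the fingers close. It gives the time, the measured TCP pose, the force, the opening and the grip force at its end, in the units of the state.
- env.get_state(): the state, without advancing time (a new reading comes with each control period).
- env.read_camera(name): name is "side" or "top"; returns (picture, depth): 480x640x3 uint8, red, green, blue; 480x640 float32, m along the optical axis (not along the pixel's ray), 0 where there is no reading.
- env.camera_model(name): a dict with "fx", "fy", "cx", "cy" (pixels), "k1" (the pictures are not rectified: a ray, as slopes to the right and down, at radius r is drawn at 1 + k1 r^2 times it, then the intrinsics apply), "position" and "rotation" of the camera in the world. Camera axes: x right, y down, z forward; pixel columns grow to the right and rows downward; lengths in m; the calibration is good to about 2 mm. A picture is of the moment at which its call begins. camera_model takes no time and is no camera call.
- env.close_job(): hands the job in; it is judged then, once.
Trained networks look in the newest picture that a camera, given by its name, has taken for a name from the list of things; names that differ only in an ending like _2 or _b are one class to them, and where a whole thing is asked for, a point or a joint stands for the part that bears it (a point fixed in the world has none). Each returns a list of dicts, best first, with "confidence" (0 to 1); they miss things now and then, are a little off and sometimes report something else, mostly with a low value. They report only what shows in the picture. A call takes as long as a camera call.
- env.look_for(camera, query): "position" ([column, row] in pixels, amid what is visible of it).
- env.outline_of(camera, query): "pixels" (480x640 bool, what is visible of it) and "position" ([column, row] in pixels, amid what is visible of it).
- env.spot_point(camera, query): "position" ([column, row] in pixels: a listed point, or the origin of a listed thing).
The state is a dict: "time": time; "q": joint angles; "joint_vel": joint speeds; "tau": joint torques, N m; "tcp_pos": TCP position; "orientation": TCP orientation; "contact_force": force on the tool from outside, world axes, zero at the start; "torque": the same for the moment, N m; "opening": finger opening in m; "gripper_force": force on a finger pad.
Only numpy, scipy, OpenCV 4.12 (cv2) and the standard library are available. Lean on these libraries where they do the work, as an engineer would, in place of code of your own. Each camera call takes 0.05 s, during which the arm holds its last target. There are 200 camera calls.

TASK

Put the dial bore gauge away: press it down into the two spring clips of the blue cradle until both snap around the shank, with the dial at the end away from the yellow keeper. Then swing the keeper shut over the shank, so that its eye lies between the two steel ears, and drop the red-headed lock pin through both ears and the eye until the head sits down on the upper ear. Leave the oil bottle, the piston and the nylon drift standing where they are.

Things in the scene. Friction and masses are not known exactly. Their poses are not given: they have to be found in the camera images.
- cradle: Fixed carrying cradle: blue base plate 230 x 130 x 12 mm. Origin: centre of its underside, on the table; x along it, y across, z up. Spring clips at x = -50 and +50; between them (x -42 to 42) the plate is bare. Keeper pivot at x = -78, y = 38; ears at x = -78, y = -38, with a wall at y = -53 to -59. The stored gauge lies along x, y = 0, axis 45 mm above the table, middle at x = 0, dial to +x.
- clip_dial (a point): Spring clip at cradle x = +50: the point where the axis of the seated shank lies (height 45 mm). Two upright sprung steel fingers, 14 mm wide along x, hinged at their feet; lips 10 mm apart at height 52, flared mouth up to height 61; white seat below, top at 37. The 16 mm shank is pressed straight down between the lips; both clips take about 10 to 20 N in all, then hold it down.
- clip_keeper (a point): The same point of the other, equal spring clip, at cradle x = -50, next to the keeper.
- clevis_hole (a point): Mouth of the vertical hole through the two fixed steel ears, at the top of the upper ear (height 77 mm; cradle x = -78, y = -38). Ears 30 x 30 x 8 mm, upper from height 69 to 77, lower from 45 to 53; holes 15 mm in diameter. Axes as the cradle's.
- keeper (a joint): Angle of the yellow keeper arm about its upright pivot, rad. 0 = shut, at its stop: the arm points from the pivot to cradle -y, over the shank, its eye between the ears. Grows as it opens towards cradle -x (pi/2: points to -x); maximum 2.3, starts at 1.5 to 2.1. Stays where it is left; about 1 N at the peg moves it. Arm 14 mm wide, from height 57 to 65.
- keeper_peg (a point): Point on the black upright thumb peg on the keeper arm, 36 mm from the pivot axis. Peg 12 mm in diameter, from height 65 to 99 mm above the table; this point is at height 82. To be pinched from above or pushed.
- keeper_eye (a point): Centre of the eye at the free end of the keeper: 76 mm from the pivot axis, height 61, vertical hole 16 mm in diameter in a 26 x 26 x 8 mm block.
- gauge_center (a point): Dial bore gauge, 279 mm long, 0.35 kg, loose, lying with its dial face up, axis 14 mm above the table. Point: on its axis, middle of the black grip sleeve (28 mm across, 70 mm long), near its centre of mass. x along the gauge to the dial, z up. Steel shank 16 mm across; dial 58 mm across, 28 mm thick, centred at x = 115; measuring head 24 mm across at x = -135 to -112.
- gauge_dial_end (a point): Point on the axis of the gauge, 50 mm from gauge_center towards the dial: lies in the cradle's clip at x = +50 when stored.
- gauge_tip_end (a point): Point on the axis of the gauge, 50 mm from gauge_center towards the measuring head: lies in the cradle's clip at x = -50 when stored.
- pin_head (a point): Centre of the lock pin's red head, a cylinder 22 mm in diameter and 36 mm tall (z along the pin, up out of the head). Below the head is a steel shaft 9 mm in diameter and 42 mm long with a tapered end. Loose, 60 g; stands upright in its stand with the head resting on the stand.
- pin_tip (a point): Lower end of the pin's shaft, 60 mm below pin_head along the pin.
- pin_stand: Fixed wooden block 55 x 55 x 50 mm with an upright 13 mm hole in the middle of its top, in which the pin stands. Origin: centre of its underside.
- oil_bottle: Bystander: white plastic oil bottle with a blue label and red cap, 52 mm in diameter, 130 mm tall, loose. Origin: centre of its underside.
- piston: Bystander: aluminium piston, 84 mm in diameter, 55 mm tall, loose, standing crown up. Origin: centre of its underside.
- drift: Bystander: cream nylon drift standing upright, 64 mm in diameter, 140 mm tall, loose. Origin: centre of its underside.

How it is judged:
By the outcome, as a careful person would: the job done as asked, in the order asked, and still so for the second after the job is handed in, with the robot touching nothing.
It also fails if it takes over 72 s, if anything falls off the work surface, if the arm or the gripper's body presses on something with over 40 N, if the wrist force passes 120 N, or if a joint passes its speed limit or range.

## Working session

There is one attempt and no reset: what is moved stays moved. The work goes in short steps, Python scripts to look and compute and a tool call to move; the robot and the scene stay as the last step left them, time stands still between calls to the robot, and variables do not carry over. Pictures are saved under pics/ and viewed, at most 10 in all, crops included, and the job is handed in when it is done.

Besides the shell and the picture viewer there is one more tool, called after ">>>" by a JSON object that holds its "fn" and its "kwargs". jog_arm: Moves the arm, as the interface text tells. Its arguments: {"type":"object","properties":{"deltas":{"type":"array"}},"required":["deltas"]}

```bash
mkdir -p pics; ls; cat > h.py <<'E'
import numpy as np, cv2
from station import env
def ray(cam,uv):
    m=env.camera_model(cam)
    K=np.array([[m['fx'],0,m['cx']],[0,m['fy'],m['cy']],[0,0,1.]])
    p=cv2.undistortPoints(np.array([[uv]],float),K,np.array([m['k1'],0,0,0.]))[0,0]
    R=np.array(m['rotation'])
    if R.shape!=(3,3):
        from scipy.spatial.transform import Rotation as Ro
        R=Ro.from_quat(np.roll(R,-1)).as_matrix()
    return np.array(m['position']),R@np.array([p[0],p[1],1.])
def atz(cam,uv,z):
    o,d=ray(cam,uv); return o+d*(z-o[2])/d[2]
def pt(cam,q,z,n=2):
    r=env.spot_point(cam,q)
    return [(np.round(atz(cam,x['position'],z),4),np.round(x['position'],0),round(x['confidence'],2)) for x in r[:n]]
E
cat > m1.py <<'E'
from h import *
for c in('top','side'):
    im,d=env.read_camera(c); cv2.imwrite(f'pics/{c}1.png',im[:,:,::-1])
    m=env.camera_model(c); print(c,m)
    for q,z in dict(cradle=0,clip_dial=.045,clip_keeper=.045,clevis_hole=.077,keeper_peg=.082,keeper_eye=.061,gauge_center=.014,gauge_dial_end=.014,gauge_tip_end=.014,pin_head=.068,pin_stand=0,oil_bottle=0,piston=0,drift=0).items():
        print(q,*pt(c,q,z))
s=env.get_state(); print(s)
E
python3 m1.py
```

```text
pics
top {'fx': 503.5540488435378, 'fy': 503.5540488435378, 'cx': 319.3616199664041, 'cy': 232.46966867839063, 'k1': 0.02571797117888816, 'position': array([0.51245883, 0.00501063, 1.25239265]), 'rotation': array([ 0.02056491, -0.70190905,  0.71171339, -0.01910034])}
cradle (array([ 0.5727, -0.1394,  0.    ]), array([378., 236.]), 0.97) (array([0.6122, 0.1879, 0.    ]), array([247., 222.]), 0.56)
clip_dial (array([ 0.6201, -0.1379,  0.045 ]), array([379., 215.]), 0.56)
clip_keeper (array([ 0.5254, -0.1211,  0.045 ]), array([373., 255.]), 0.64)
clevis_hole (array([ 0.4855, -0.1569,  0.077 ]), array([390., 271.]), 0.59)
keeper_peg (array([ 0.4598, -0.0671,  0.082 ]), array([352., 283.]), 0.68)
keeper_eye (array([ 0.4329, -0.068 ,  0.061 ]), array([352., 294.]), 0.55)
gauge_center (array([0.5566, 0.1682, 0.014 ]), array([254., 244.]), 0.57) (array([ 0.4449, -0.3764,  0.014 ]), array([477., 286.]), 0.55)
gauge_dial_end (array([0.6071, 0.179 , 0.014 ]), array([250., 223.]), 0.91) (array([0.5563, 0.1636, 0.014 ]), array([256., 244.]), 0.72)
gauge_tip_end (array([0.5137, 0.1528, 0.014 ]), a
[... 2046 characters left out ...]
 0.84)
{'time': 1.5, 'q': array([ 1.20692361e+00,  2.20402672e-01,  1.52647110e+00,  9.98902699e-06,
        1.39470324e+00, -1.26113239e-01]), 'joint_vel': array([ 0.00229531,  0.00048624,  0.00060943, -0.00054715,  0.00036695,
        0.00076202]), 'tau': array([-7.79702477e-04, -4.94546413e+01, -3.87704158e+01,  7.00080371e-02,
        4.68519086e-02, -3.45094372e-05]), 'tcp_pos': array([0.14721407, 0.60742087, 0.2225513 ]), 'orientation': array([-2.87272510e-06,  1.18600794e-01,  9.92942018e-01,  8.78311657e-06]), 'contact_force': array([-0.19509245, -0.22411301,  0.12750316]), 'torque': array([ 0.02020628, -0.0179722 , -0.02424393]), 'gripper_force': 0.0, 'opening': 0.08715055146208628}
```

```bash
python3 - <<'E'
import cv2
a=cv2.imread('pics/top1.png');b=cv2.imread('pics/side1.png')
cv2.imwrite('pics/t1c.png',cv2.resize(a[150:330,140:520],(800,379)))
cv2.imwrite('pics/tc.png',cv2.resize(a[190:310,330:430],(700,600)*1 if 0 else (500,600)))
E
```

```text
(no output)
```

View pics/t1c.png

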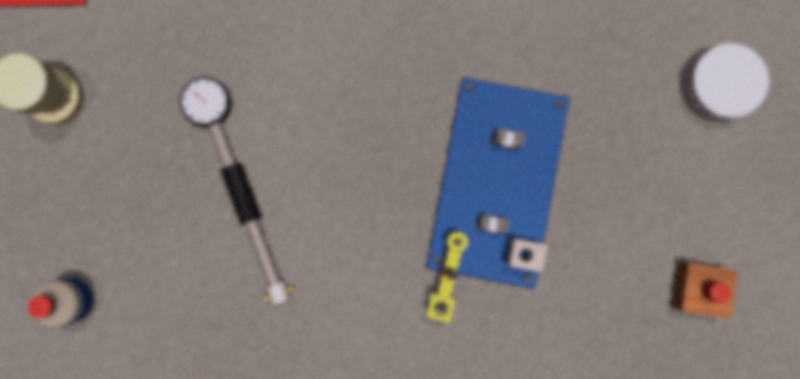

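View pics/side1.png

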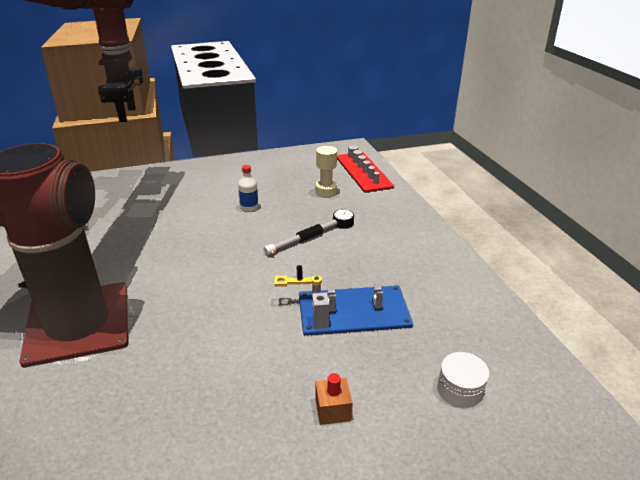

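The pictures show the layout as expected: the gauge at top (254,244), the cradle at (378,236), the keeper open towards the robot at (352,290) and the pin stand at (475,286). Next I refine the poses with colour masks.

```bash
cat > m2.py <<'E'
from h import *
import sys
from scipy.optimize import least_squares
def proj(c,P):
    m=env.camera_model(c)
    from scipy.spatial.transform import Rotation as Ro
    R=Ro.from_quat(np.roll(m['rotation'],-1)).as_matrix()
    p=(np.array(P)-m['position'])@R; s=p[:,:2]/p[:,2:]; s=s*(1+m['k1']*(s**2).sum(1,keepdims=True))
    return s*[m['fx'],m['fy']]+[m['cx'],m['cy']]
for c in('top','side'):
    im=cv2.imread(f'pics/{c}1.png')
    B,G,R=[im[:,:,i].astype(int) for i in range(3)]
    m=((B>R+50)&(B>G+25)).astype(np.uint8)
    n,l,st,ce=cv2.connectedComponentsWithStats(m); 
    k=max([i for i in range(1,n) if st[i,1]>170 and st[i,0]>290],key=lambda i:st[i,4]); 
    cn=max(cv2.findContours((l==k).astype(np.uint8),0,2)[0],key=cv2.contourArea)[:,0]
    pts=np.array([atz(c,p,.012)[:2] for p in cv2.convexHull(cn)[:,0]],np.float32)
    r=cv2.minAreaRect(pts); print(c,'plate',r)
    yel=((R>B+70)&(G>B+60)).astype(np.uint8); yel[:200]=0;yel[:,:260]=0; 
    ys,xs=np.nonzero(yel); P=np.array([atz(c,p,.063)[:2] for p in zip(xs,ys)]); 
    u=np.linalg.svd(P-P.mean(0))[2][0]; print('yellow',len(P),P.mean(0),np.degrees(np.arctan2(*u[::-1])),'span',np.ptp((P-P.mean(0))@u))
    red=((R>G+90)&(R>B+90)).astype(np.uint8)
    n,l,st,ce=cv2.connectedComponentsWithStats(red)
    for i in range(1,n):
        if st[i,4]>30 and ce[i,1]>250: print('red',ce[i],st[i],atz(c,ce[i],.086 if c=='top' else .07))
    for o in env.outline_of(c,'gauge_center')[:1]:
        mk=o['pixels']; ys,xs=np.nonzero(mk); print('gauge conf',o['confidence'],len(xs))
        P=np.array([atz(c,p,.014)[:2] for p in zip(xs,ys)]); P0=P.mean(0);u=np.linalg.svd(P-P0)[2][0]
        dark=mk&(im.max(2)<75); dark=cv2.morphologyEx(dark.astype(np.uint8),cv2.MORPH_OPEN,np.ones((3,3)))
        n,l,st,ce=cv2.connectedComponentsWithStats(dark)
        for i in range(1,n):
            if st[i,4]>20:
                ys,xs=np.nonzero(l==i);Q=np.array([atz(c,p,.018)[:2] for p in zip(xs,ys)]);v=np.linalg.svd(Q-Q.mean(0))[2][0]
                print('dark',st[i],Q.mean(0),np.degrees(np.arctan2(*v[::-1])),np.ptp((Q-Q.mean(0))@v))
        print('axis',P0,np.degrees(np.arctan2(*u[::-1])))
E
python3 m2.py
```

```text
top plate ((0.5710216760635376, -0.13279080390930176), (0.12686999142169952, 0.22636370360851288), 78.41520690917969)
yellow 250 [ 0.45911286 -0.06822527] 165.3273978093703 span 0.09780536646949925
red [481.82191781 288.50684932] [477 284  10  10  73] [ 0.44387307 -0.36437533  0.086     ]
red [158.41463415 295.31707317] [154 291  10  10  82] [0.43845305 0.37891543 0.086     ]
red [  7.85257732 331.24639175] [  0 302  17  60 970] [0.36287841 0.71847041 0.086     ]
gauge conf 0.6 1263
dark [246 228  18  28 292] [0.56208557 0.16743578] -159.57543613912222 0.06837329858256608
axis [0.58720727 0.17783997] -159.54973228034854
side plate ((0.5704010725021362, -0.13812139630317688), (0.13404685258865356, 0.22867701947689056), 78.59246826171875)
yellow 474 [ 0.44842765 -0.18626556] -96.38218637506735 span 0.4459029218584104
red [332.93838863 382.74881517] [327 373  14  23 211] [ 0.44416713 -0.36289527  0.07      ]
gauge conf 0.73 927
dark [335 218  19  10 146] [0.66437334 0.17913894] -164.3643888635726 0.06420917221049276
dark [298 225  25  17 243] [0.56364438 0.16248801] -149.71104306620416 0.09016371780741828
axis [0.58357112 0.17488787] -159.13548703756456
```

>>> {"fn": "jog_arm", "kwargs": {"deltas": [[-20.2,-13.2,1,-5.67,1],[-20.2,-13.2,1,-5.67,1],[-20.2,-13.2,1,-5.67,1],[-20.2,-13.2,1,-5.67,1],[-20.2,-13.2,1,-5.67,1],[-20.2,-13.2,1,-5.67,1],[-20.2,-13.2,1,-5.67,1],[-20.2,-13.2,1,-5.67,1]]}}

```text
time: 2.4
tcp_pos: [0.4147, 0.3227, 0.2068]
orientation: [0.0, -0.177, 0.984, 0.0]
contact_force: [0.5, 0.7, -0.7]
opening: 0.0876
gripper_force: 0.0
```

```bash
cat > go.py <<'E'
from h import *
import sys
from scipy.spatial.transform import Rotation as Ro
# go.py x y z ydir_deg : deltas in units from the present pose
x,y,z,a=map(float,sys.argv[1:5]); s=env.get_state()
R=Ro.from_quat(np.roll(s['orientation'],-1)).as_matrix()
ya=np.degrees(np.arctan2(R[1,1],R[0,1])); dy=(a-ya+90)%180-90
print('pos',np.round(s['tcp_pos'],4),'ydir',round(ya,1),'zax',np.round(R[:,2],3),'open',round(s['opening'],4),'t',s['time'],'q6',round(s['q'][5],2))
print('deltas',np.round(R.T@(np.array([x,y,z])-s['tcp_pos'])/.025,2),'yaw',round(-dy/6,2))
E
python3 go.py .561 .168 .06 110.4
```

```text
pos [0.4147 0.3227 0.2068] ydir 110.4 zax [ 0.001  0.001 -1.   ] open 0.0876 t 2.4 q6 -1.42
deltas [-3.32 -7.84  5.87] yaw 0.0
```

>>> {"fn": "jog_arm", "kwargs": {"deltas": [[-3.32,-7.84,0,0,1],[-3.32,-7.84,0,0,1],[-3.32,-7.84,0,0,1],[-3.32,-7.84,1.5,0,1],[-3.32,-7.84,4,0,1],[-3.32,-7.84,4.5,0,1],[-3.32,-7.84,4.5,0,1],[-3.32,-7.84,4.5,0,1]]}}

```text
time: 3.2
tcp_pos: [0.5592, 0.1695, 0.094]
orientation: [-0.001, -0.177, 0.984, 0.0]
contact_force: [-0.0, 0.7, 0.4]
opening: 0.087
gripper_force: 0.0
```

```bash
python3 go.py .561 .168 .003 110.4; python3 - <<'E'
from h import *
for c in('side','top'):
    im,d=env.read_camera(c); cv2.imwrite(f'pics/{c}2.png',im[:,:,::-1])
cv2.imwrite('pics/g2.png',np.hstack([cv2.resize(cv2.imread('pics/side2.png')[170:290,240:380],(490,420)),cv2.resize(cv2.imread('pics/top2.png')[180:300,210:310],(300,360)).repeat(1,0)[:360].copy() if 0 else cv2.resize(cv2.imread('pics/top2.png')[180:300,210:298],(308,420))]))
E
```

```text
pos [0.5592 0.1695 0.094 ] ydir 110.4 zax [-0.002 -0.    -1.   ] open 0.087 t 3.2 q6 -1.77
deltas [-0.05 -0.08  3.64] yaw -0.0
```

View pics/g2.png

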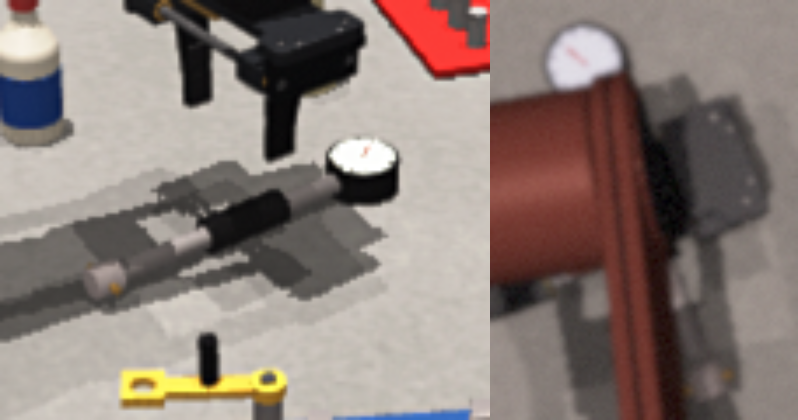

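The open gripper straddles the black sleeve (crop 250,220) and is aligned with it. I descend and grip.

>>> {"fn": "jog_arm", "kwargs": {"deltas": [[0,0,2,0,1],[0,0,3,0,1],[0,0,3.6,0,1],[0,0,3.6,0,1],[0,0,3.6,0,0.3],[0,0,3.6,0,0],[0,0,3.6,0,0],[0,0,3.6,0,0]]}}

```text
time: 4.1
tcp_pos: [0.5605, 0.1696, 0.0052]
orientation: [0.001, -0.177, 0.984, -0.0]
contact_force: [0.1, 0.7, -0.2]
opening: 0.0627
gripper_force: 0.0
```

>>> {"fn": "jog_arm", "kwargs": {"deltas": [[0,0,0,0,0],[0,0,0,0,0],[0,0,0,0,0],[0,0,-0.8,0,0],[0,0,-2,0,0],[0,0,-4,0,0],[0,0,-5.6,0,0],[0,0,-5.6,0,0]]}}

```text
time: 4.9
tcp_pos: [0.5643, 0.1703, 0.1516]
orientation: [0.006, -0.177, 0.984, -0.0]
contact_force: [0.8, 0.3, 0.9]
opening: 0.0027
gripper_force: 0.0
```

```bash
python3 go.py .571 -.1335 .14 78.5; python3 - <<'E'
from h import *
for c in('side','top'):
    im,d=env.read_camera(c); cv2.imwrite(f'pics/{c}3.png',im[:,:,::-1])
    for q in('gauge_center','gauge_dial_end','gauge_tip_end'): print(c,q,*pt(c,q,.15))
E
```

```text
pos [0.5643 0.1703 0.1516] ydir 110.4 zax [ 0.012  0.002 -1.   ] open 0.0027 t 4.9 q6 -1.77
deltas [  3.99 -11.48   0.44] yaw 5.32
side gauge_center (array([ 0.4986, -0.0214,  0.15  ]), array([306., 231.]), 0.97)
side gauge_dial_end (array([ 0.546 , -0.0101,  0.15  ]), array([325., 225.]), 0.87) (array([ 0.4077, -0.4673,  0.15  ]), array([334., 407.]), 0.59)
side gauge_tip_end (array([ 0.4587, -0.0407,  0.15  ]), array([290., 239.]), 0.83)
top gauge_center (array([0.5549, 0.1569, 0.15  ]), array([251., 242.]), 0.68)
top gauge_dial_end
top gauge_tip_end (array([0.512 , 0.1342, 0.15  ]), array([262., 262.]), 0.69) (array([ 0.5206, -0.1094,  0.15  ]), array([373., 256.]), 0.32)
```

View pics/side3.png

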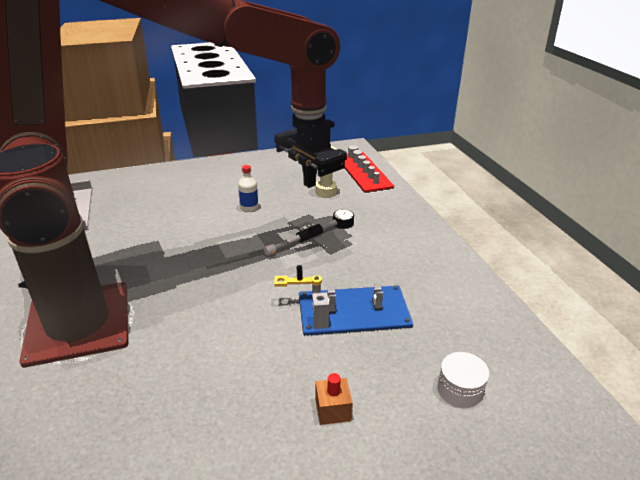

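The side picture shows the gauge still on the table at (306,231). I lifted before the fingers had closed, so I open, go down again and wait longer.

```bash
python3 - <<'E'
from h import *
env.read_camera('side')
for q in('gauge_center','gauge_dial_end','gauge_tip_end'): print(q,*pt('side',q,.014))
E
python3 go.py .5605 .1685 .0045 110.4
```

```text
gauge_center (array([0.5627, 0.1744, 0.014 ]), array([308., 231.]), 0.85)
gauge_dial_end (array([0.6178, 0.1902, 0.014 ]), array([327., 225.]), 0.83)
gauge_tip_end (array([0.5125, 0.1465, 0.014 ]), array([293., 240.]), 0.7)
pos [0.5594 0.1694 0.1434] ydir 110.4 zax [-0.001 -0.    -1.   ] open 0.0002 t 5.5 q6 -1.77
deltas [-0.03 -0.05  5.56] yaw -0.0
```

>>> {"fn": "jog_arm", "kwargs": {"deltas": [[0,0,0,0,0.8],[0,0,0,0,0.8],[0,0,0,0,0.8],[0,0,0,0,0.8],[0,0,0,0,0.8],[0,0,1,0,0.8],[0,0,1.5,0,0.8],[0,0,2,0,0.8]]}}

```text
time: 6.3
tcp_pos: [0.5591, 0.1694, 0.0929]
orientation: [-0.001, -0.177, 0.984, -0.0]
contact_force: [0.2, 0.3, 0.1]
opening: 0.0565
gripper_force: 0.0
```

```bash
python3 go.py .5605 .1685 .0045 110.4
```

```text
pos [0.5591 0.1694 0.0929] ydir 110.4 zax [-0.001 -0.    -1.   ] open 0.0565 t 6.3 q6 -1.77
deltas [-0.04 -0.05  3.53] yaw -0.0
```

>>> {"fn": "jog_arm", "kwargs": {"deltas": [[-0.04,0,1.5,0,0.75],[-0.04,0,2.8,0,0.75],[-0.04,0,3.5,0,0.75],[-0.04,0,3.5,0,0],[-0.04,0,3.5,0,0],[-0.04,0,3.5,0,0],[-0.04,0,3.5,0,0],[-0.04,0,3.5,0,0]]}}

```text
time: 7.1
tcp_pos: [0.5616, 0.17, 0.0078]
orientation: [0.001, -0.177, 0.984, -0.0]
contact_force: [-0.5, -0.2, -0.8]
opening: 0.0335
gripper_force: 0.0
```

>>> {"fn": "jog_arm", "kwargs": {"deltas": [[0,0,0,0,0],[0,0,0,0,0],[0,0,0,0,0]]}}

```text
time: 7.4
tcp_pos: [0.5617, 0.1695, 0.0077]
orientation: [0.001, -0.177, 0.984, -0.0]
contact_force: [0.1, -2.5, 7.0]
opening: 0.0273
gripper_force: 30.0
```

>>> {"fn": "jog_arm", "kwargs": {"deltas": [[0,0,-1,0,0],[0,0,-2.5,0,0],[0,0,-4,0,0],[0,0,-5,0,0],[0,0,-5,0,0],[0,0,-5,0,0]]}}

```text
time: 8.0
tcp_pos: [0.5598, 0.1699, 0.1303]
orientation: [-0.001, -0.177, 0.984, 0.0]
contact_force: [0.3, -0.4, -5.3]
opening: 0.0272
gripper_force: 30.0
```

```bash
python3 go.py .571 -.1335 .13 78.5; python3 - <<'E'
from h import *
env.read_camera('side');z=env.get_state()['tcp_pos'][2]+.0063
for q in('gauge_center','gauge_dial_end','gauge_tip_end'): print(q,*pt('side',q,z))
E
```

```text
pos [0.5598 0.1699 0.1303] ydir 110.4 zax [-0.001  0.    -1.   ] open 0.0272 t 8.0 q6 -1.77
deltas [ 3.810e+00 -1.153e+01  1.000e-02] yaw 5.32
gauge_center (array([0.558 , 0.1785, 0.1353]), array([306., 190.]), 0.64)
gauge_dial_end (array([0.6216, 0.1944, 0.1353]), array([328., 184.]), 0.79)
gauge_tip_end (array([0.5154, 0.1549, 0.1353]), array([292., 197.]), 0.72) (array([ 0.508 , -0.2778,  0.1353]), array([352., 313.]), 0.7)
```

>>> {"fn": "jog_arm", "kwargs": {"deltas": [[3.8,-11.5,0,5.32,0],[3.8,-11.5,0,5.32,0],[3.8,-11.5,0,5.32,0],[3.8,-11.5,0,5.32,0],[3.8,-11.5,0,5.32,0],[3.8,-11.5,0,5.32,0],[3.8,-11.5,0,5.32,0],[3.8,-11.5,0,5.32,0]]}}

```text
time: 9.0
tcp_pos: [0.5708, -0.1341, 0.1299]
orientation: [-0.001, 0.102, 0.995, 0.0]
contact_force: [-0.4, 0.8, -3.8]
opening: 0.0273
gripper_force: 30.0
```

>>> {"fn": "jog_arm", "kwargs": {"deltas": [[0,0,0.5,0,0],[0,0,1,0,0],[0,0,1,0,0]]}}

```text
time: 9.3
tcp_pos: [0.5694, -0.1304, 0.1027]
orientation: [-0.003, 0.099, 0.995, 0.001]
contact_force: [-0.4, -0.2, -3.6]
opening: 0.0276
gripper_force: 30.0
```

```bash
python3 go.py .571 -.1335 .06 78.5; python3 - <<'E'
from h import *
for c in('side','top'):
    im,d=env.read_camera(c); cv2.imwrite(f'pics/{c}4.png',im[:,:,::-1])
    z=env.get_state()['tcp_pos'][2]+.0063
    for q in('gauge_center','gauge_dial_end','gauge_tip_end'): print(c,q,*pt(c,q,z,1))
    for q in('clip_dial','clip_keeper'): print(c,q,*pt(c,q,.045,1))
    if c=='side': cv2.imwrite('pics/s4c.png',cv2.resize(im[200:340,270:450,::-1],(770,600)))
E
```

```text
pos [ 0.5694 -0.1304  0.1027] ydir 78.6 zax [-0.006  0.002 -1.   ] open 0.0276 t 9.3 q6 -1.73
deltas [-0.1  -0.11  1.71] yaw 0.01
side gauge_center (array([ 0.4595, -0.0998,  0.1103]), array([298., 270.]), 0.75)
side gauge_dial_end (array([ 0.6201, -0.1476,  0.1103]), array([380., 270.]), 0.67)
side gauge_tip_end (array([ 0.5242, -0.1193,  0.1103]), array([332., 270.]), 0.78)
side clip_dial (array([ 0.62  , -0.1433,  0.045 ]), array([377., 293.]), 0.87)
side clip_keeper (array([ 0.5232, -0.1195,  0.045 ]), array([331., 295.]), 0.62)
top gauge_center
top gauge_dial_end
top gauge_tip_end (array([ 0.5237, -0.1198,  0.1134]), array([376., 255.]), 0.83)
top clip_dial (array([ 0.6237, -0.1406,  0.045 ]), array([380., 214.]), 0.69)
top clip_keeper (array([ 0.5287, -0.1245,  0.045 ]), array([375., 253.]), 0.82)
```

View pics/s4c.png

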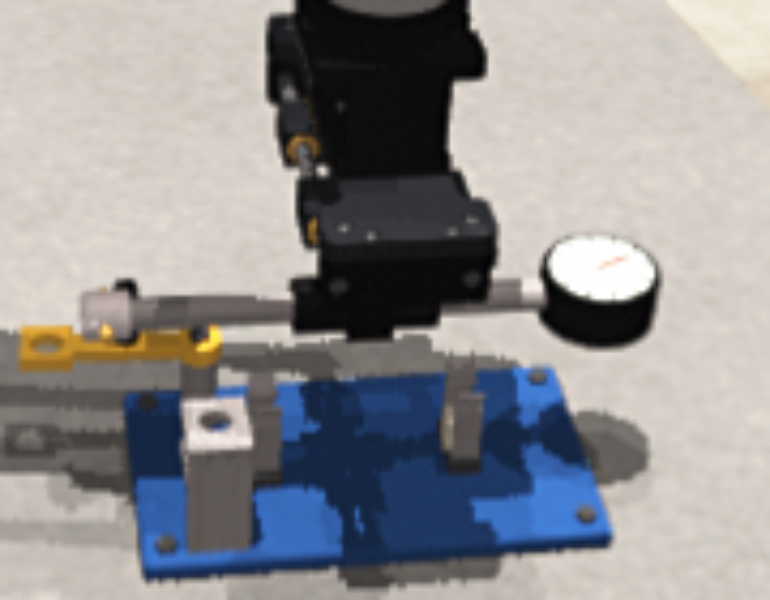

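```bash
python3 - <<'E'
from h import *
im=cv2.imread('pics/top1.png'); B,G,R=[im[:,:,i].astype(int) for i in range(3)]
m=((B-R<40)).astype(np.uint8)
for n,(u,v) in dict(dial=(382,216),keep=(374,256),ear=(390,271)).items():
    a=np.zeros_like(m); a[v-8:v+9,u-11:u+12]=1
    ys,xs=np.nonzero(m*a); p=[xs.mean(),ys.mean()]
    br=np.nonzero((im.min(2)>165)*a); q=[br[1].mean(),br[0].mean()] if len(br[0]) else p
    print(n,len(xs),np.ptp(xs),np.ptp(ys),np.round(p,1),atz('top',p,.05 if n!='ear' else .077),'bright',len(br[0]),np.round(q,1),atz('top',q,.037))
    if n!='ear': print(R[v-4:v+5,u-9:u+10])
E
```

```text
dial 119 14 9 [380.9 215.5] [ 0.61867278 -0.14075791  0.05      ] bright 19 [381.4 215.6] [ 0.61945164 -0.14368997  0.037     ]
[[ 46  44  52  81 105 115 125 129 135 131 116 104  92  88  81  75  64  58
   52]
 [ 46  49  57  82 109 127 139 154 175 178 165 140 124 112 102  94  79  59
   56]
 [ 39  42  59  84 114 124 144 168 188 197 181 149 131 118 113 102  86  66
   54]
 [ 39  45  66  90 111 128 150 176 196 197 181 147 126 121 111 103  82  61
   52]
 [ 47  49  63  85 109 130 159 180 195 198 177 145 128 116 111 101  79  60
   55]
 [ 50  54  63  73 101 131 162 186 195 190 171 143 134 117 106  96  77  58
   50]
 [ 46  53  57  62  83 114 145 170 178 172 149 129 117 107  96  84  70  51
   53]
 [ 49  45  46  47  60  81 104 120 131 130 114  99  91  82  77  70  60  55
   53]
 [ 51  43  45  43  49  55  64  66  78  80  81  71  64  64  58  59  54  54
   52]]
keep 118 19 12 [374.2 256.4] [ 0.52105666 -0.12291104  0.05      ] bright 15 [374. 256.] [ 0.52211496 -0.12380341  0.037     ]
[[ 53  47  48  52  71  87  94 104 105  98  90  71  60  58  58  55  57  56
   58]
 [ 54  46  48  65  87 108 119 137 149 151 142 118  91  85  73  73  67  57
   53]
 [ 54  46  48  73 102 115 128 155 176 184 175 147 124 117 105  92  80  66
   55]
 [ 50  47  56  77 108 120 134 163 186 198 184 158 134 129 117 105  98  75
   63]
 [ 56  50  52  79 108 126 141 168 191 200 183 150 132 127 116 111  95  73
   60]
 [ 56  55  58  81 106 124 142 169 192 197 180 147 126 119 114 107  90  70
   59]
 [ 52  59  56  67  86 110 136 163 184 187 174 145 126 117 115 105  88  65
   59]
 [ 50  49  52  54  63  84 106 134 152 160 151 129 116 110 104  96  78  58
   57]
 [ 53  51  50  49  54  58  68  90 100 109 103  87  88  81  81  70  58  49
   49]]
ear 318 21 16 [391.3 270.7] [ 0.48702442 -0.1590442   0.077     ] bright 78 [392. 272.] [ 0.48320682 -0.16622951  0.037     ]
```

View pics/tc.png

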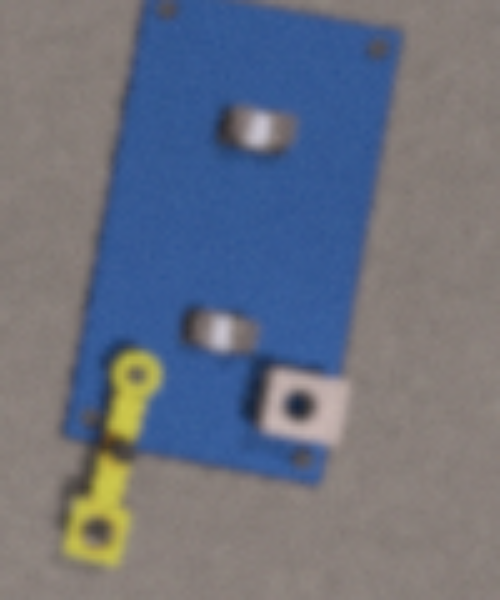

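The crop shows the clips' seats at (258,130) and (222,330) and the clevis hole at (300,404). The seats confirm the cradle pose: centre (.571,-.1335), angle -11.5°.

```bash
python3 go.py .571 -.1336 .062 78.5; python3 -c "
from h import *
for p,z in(((390,270.8),.077),((357.2,264.8),.065),((349.4,295.6),.065)): print(atz('top',p,z))"
```

```text
pos [ 0.5718 -0.1329  0.1067] ydir 78.5 zax [ 0. -0. -1.] open 0.0272 t 9.9 q6 -1.73
deltas [ 0.03 -0.04  1.79] yaw -0.0
[ 0.48692262 -0.1560397   0.077     ]
[ 0.50175818 -0.08093499  0.065     ]
[ 0.42999855 -0.06133996  0.065     ]
```

>>> {"fn": "jog_arm", "kwargs": {"deltas": [[0.03,-0.03,0.8,0,0],[0.03,-0.03,1.5,0,0],[0.03,-0.03,1.7,0,0],[0.03,-0.03,1.7,0,0],[0.03,-0.03,1.9,0,0],[0.03,-0.03,2.1,0,0]]}}

```text
time: 10.5
tcp_pos: [0.5719, -0.1337, 0.055]
orientation: [0.001, 0.1, 0.995, -0.0]
contact_force: [0.0, -0.2, -3.8]
opening: 0.0267
gripper_force: 30.0
```

>>> {"fn": "jog_arm", "kwargs": {"deltas": [[0,0,0.15,0,0],[0,0,0.3,0,0],[0,0,0.45,0,0],[0,0,0.6,0,0],[0,0,0.65,0,0],[0,0,0.65,0,0]]}}

```text
time: 11.1
tcp_pos: [0.5722, -0.1338, 0.0387]
orientation: [0.002, 0.1, 0.995, -0.0]
contact_force: [3.5, 0.2, 1.4]
opening: 0.0274
gripper_force: 30.0
```

```bash
python3 go.py .571 -.1336 .036 78.5;
```

```text
pos [ 0.5722 -0.1338  0.0387] ydir 78.5 zax [ 0.003 -0.001 -1.   ] open 0.0274 t 11.1 q6 -1.73
deltas [ 0.05 -0.    0.11] yaw -0.0
```

>>> {"fn": "jog_arm", "kwargs": {"deltas": [[0,0,0.1,0,0],[0,0,0.2,0,0],[0,0,0.2,0,0]]}}

```text
time: 11.4
tcp_pos: [0.5726, -0.1339, 0.0382]
orientation: [0.001, 0.1, 0.995, -0.0]
contact_force: [-11.4, 5.1, 33.2]
opening: 0.0273
gripper_force: 30.0
```

```bash
python3 - <<'E'
from h import *
im,d=env.read_camera('side'); print(env.get_state()['contact_force'],env.get_state()['tcp_pos'])
for q in('gauge_dial_end','gauge_tip_end'): print(q,*pt('side',q,.045,1))
cv2.imwrite('pics/s5c.png',cv2.resize(im[230:340,270:430,::-1],(800,550)))
E
```

```text
[-11.36197447   4.02333189  32.13656786] [ 0.57258666 -0.13387722  0.03815985]
gauge_dial_end (array([ 0.6281, -0.1389,  0.045 ]), array([380., 291.]), 0.96)
gauge_tip_end (array([ 0.5281, -0.1261,  0.045 ]), array([334., 297.]), 0.85)
```

View pics/s5c.png

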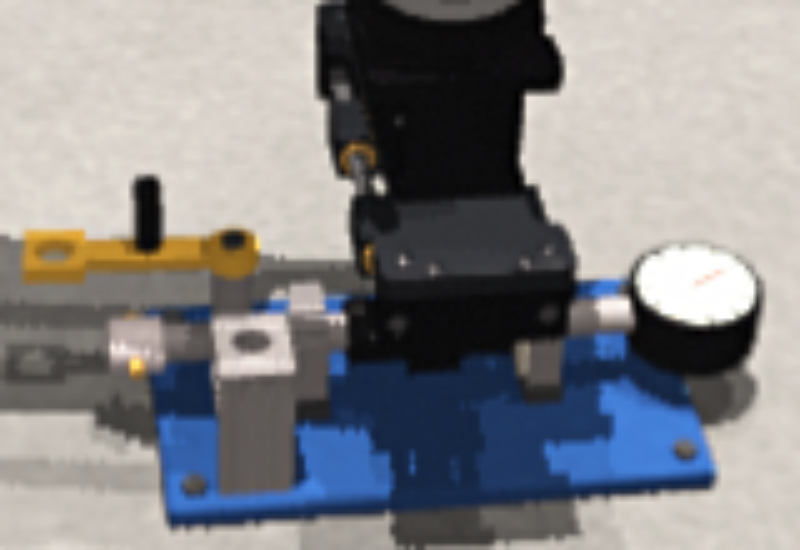

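The shank is down in both clips at z = 45, with the head at crop (140,345) and the dial at (697,290). I release, lift and turn for the peg.

>>> {"fn": "jog_arm", "kwargs": {"deltas": [[0,0,-0.15,0,0.8],[0,0,-0.15,0,0.8],[0,0,-0.15,0,0.8],[0,0,-0.15,0,0.8],[0,0,-1,0,0.8],[0,0,-2.5,0,0.8],[0,0,-4.5,0,0.8],[0,0,-4.5,0,0.8]]}}

```text
time: 12.35
tcp_pos: [0.5753, -0.135, 0.1527]
orientation: [0.006, 0.1, 0.995, -0.002]
contact_force: [1.0, -0.4, 1.5]
opening: 0.0692
gripper_force: 0.0
```

```bash
python3 - <<'E'
from h import *
im,d=env.read_camera('side'); print(env.get_state()['contact_force'],env.get_state()['tcp_pos'])
for q,z in dict(gauge_dial_end=.045,gauge_tip_end=.045,gauge_center=.045,keeper_peg=.082,keeper_eye=.065).items(): print(q,*pt('side',q,z,1))
cv2.imwrite('pics/s6c.png',cv2.resize(im[230:340,270:430,::-1],(800,550)))
E
python3 go.py .467 -.072 .14 -11.5
```

```text
[ 0.09288055 -0.28607811 -0.24830675] [ 0.57358002 -0.13441738  0.14930635]
gauge_dial_end (array([ 0.6256, -0.1447,  0.045 ]), array([380., 293.]), 0.97)
gauge_tip_end (array([ 0.5225, -0.1217,  0.045 ]), array([331., 296.]), 0.6)
gauge_center (array([ 0.5672, -0.1373,  0.045 ]), array([353., 296.]), 0.94)
keeper_peg (array([ 0.4666, -0.0758,  0.082 ]), array([299., 274.]), 0.9)
keeper_eye (array([ 0.4255, -0.0584,  0.065 ]), array([278., 279.]), 0.63)
pos [ 0.5694 -0.1328  0.1429] ydir 78.5 zax [-0.004  0.001 -1.   ] open 0.0695 t 12.65 q6 -1.73
deltas [4.5  1.56 0.13] yaw 15.0
```

View pics/s6c.png

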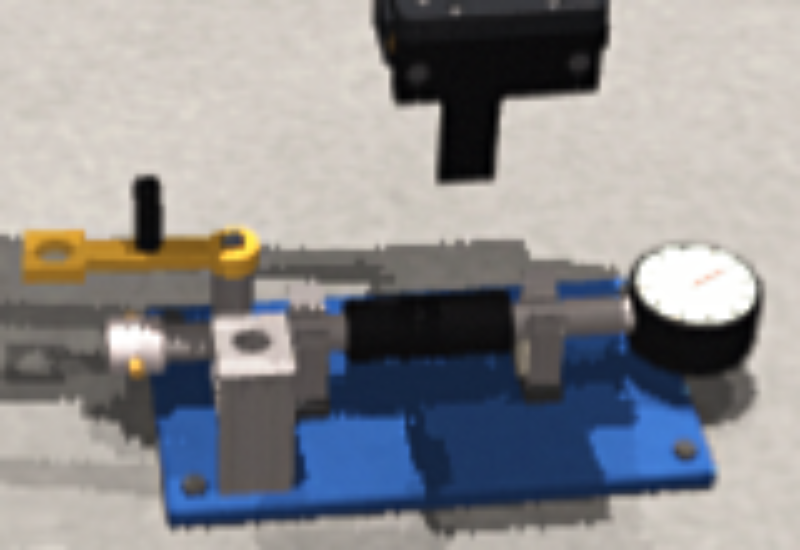

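The gauge sits in both clips and is roughly centred. Now the keeper peg.

>>> {"fn": "jog_arm", "kwargs": {"deltas": [[4.5,1.56,0,15,0.5],[4.5,1.56,0,15,0.5],[4.5,1.56,0,15,0.5],[4.5,1.56,0,15,0.5],[4.5,1.56,0,15,0.5],[4.5,1.56,0,15,0.5],[4.5,1.56,0,15,0.5],[4.5,1.56,0,15,0.5]]}}

```text
time: 13.45
tcp_pos: [0.4674, -0.0723, 0.1437]
orientation: [-0.001, 0.647, 0.762, -0.001]
contact_force: [-0.1, 0.8, -0.5]
opening: 0.0439
gripper_force: 0.0
```

```bash
python3 go.py .467 -.0725 .076 -11.5
```

```text
pos [ 0.4674 -0.0723  0.1437] ydir 9.4 zax [-0.003  0.001 -1.   ] open 0.0439 t 13.45 q6 -0.48
deltas [-0.01 -0.01  2.71] yaw 3.48
```

>>> {"fn": "jog_arm", "kwargs": {"deltas": [[0,0,0,3.48,0.5],[0,0,0,3.48,0.5],[0,0,0.5,3.48,0.5],[0,0,1.6,3.48,0.5],[0,0,2.6,3.48,0.5],[0,0,2.7,3.48,0.5],[0,0,2.7,3.48,0],[0,0,2.7,3.48,0]]}}

```text
time: 14.25
tcp_pos: [0.469, -0.0728, 0.0785]
orientation: [0.0, 0.773, 0.635, 0.0]
contact_force: [0.4, -0.3, 0.1]
opening: 0.0341
gripper_force: 0.0
```

>>> {"fn": "jog_arm", "kwargs": {"deltas": [[0,0,0,0,0],[0,0,0,0,0],[0,0,0,0,0],[0,0,0,0,0],[0,0,0,0,0]]}}

```text
time: 14.75
tcp_pos: [0.4685, -0.0727, 0.0785]
orientation: [0.0, 0.772, 0.635, 0.0]
contact_force: [-3.8, 1.1, 5.4]
opening: 0.011
gripper_force: 30.0
```

```bash
cat > arc.py <<'E'
from h import *
from scipy.spatial.transform import Rotation as Ro
s=env.get_state(); R=Ro.from_quat(np.roll(s['orientation'],-1)).as_matrix(); t=s['tcp_pos']
piv=np.array([.502,-.081]); a0=np.degrees(np.arctan2(*(t[:2]-piv)[::-1]))%360; r=np.hypot(*(t[:2]-piv))
print('ang',a0,'r',r,'pos',t,s['opening'],s['contact_force'])
for a in np.append(np.arange(a0+8,259,8),258.5):
    p=np.append(piv+.036*np.array([np.cos(np.radians(a)),np.sin(np.radians(a))]),t[2]); print(round(a,1),np.round(R.T@(p-t)/.025,2))
E
python3 arc.py
```

```text
ang 166.11216809276243 r 0.0344953521255716 pos [ 0.46851303 -0.07272036  0.07846148] 0.011021421583286294 [-3.75934502  1.06243998  5.44436245]
174.1 [-0.2  -0.06  0.  ]
182.1 [-0.4  -0.02  0.  ]
190.1 [-0.59  0.04  0.  ]
198.1 [-0.77  0.12  0.  ]
206.1 [-0.94  0.23  0.  ]
214.1 [-1.09  0.36  0.  ]
222.1 [-1.22  0.52  0.  ]
230.1 [-1.33  0.69  0.  ]
238.1 [-1.41  0.87  0.  ]
246.1 [-1.47  1.06  0.  ]
254.1 [-1.5   1.26  0.  ]
258.5 [-1.51  1.37  0.  ]
```

>>> {"fn": "jog_arm", "kwargs": {"deltas": [[-0.2,0,0,0,0],[-0.4,0.04,0,0,0],[-0.59,0.1,0,0,0],[-0.77,0.18,0,0,0],[-0.94,0.28,0,0,0],[-1.09,0.41,0,0,0],[-1.22,0.57,0,0,0],[-1.22,0.57,0,0,0]]}}

```text
time: 15.55
tcp_pos: [0.4726, -0.1067, 0.0782]
orientation: [-0.002, 0.772, 0.636, -0.004]
contact_force: [-20.0, -4.9, 17.7]
opening: 0.0112
gripper_force: 30.0
```

```bash
python3 arc.py
```

```text
ang 221.14088129409464 r 0.03905575883104302 pos [ 0.47258734 -0.10669528  0.07821598] 0.011235854165434803 [-20.00293114  -4.92275979  17.74690871]
229.1 [-0.02  0.24 -0.  ]
237.1 [-0.1   0.42 -0.  ]
245.1 [-0.16  0.61 -0.01]
253.1 [-0.2   0.81 -0.01]
258.5 [-0.21  0.95 -0.01]
```

```bash
python3 - <<'E'
from h import *
im,d=env.read_camera('side')
for q,z in dict(gauge_dial_end=.045,gauge_tip_end=.045,keeper_eye=.065).items(): print(q,*pt('side',q,z,1))
cv2.imwrite('pics/s7c.png',cv2.resize(im[230:340,270:430,::-1],(800,550)))
print(env.get_state()['contact_force'],env.get_state()['torque'],env.get_state()['tcp_pos'])
E
```

```text
gauge_dial_end (array([ 0.6275, -0.1408,  0.045 ]), array([380., 292.]), 0.64)
gauge_tip_end (array([ 0.5262, -0.1252,  0.045 ]), array([333., 296.]), 0.96)
keeper_eye (array([ 0.4383, -0.126 ,  0.065 ]), array([292., 298.]), 0.78)
[-19.08470903  -5.18010943  18.11765371] [-0.86313011  3.50519265  0.38255075] [ 0.47256915 -0.10668759  0.07820487]
```

View pics/s7c.png

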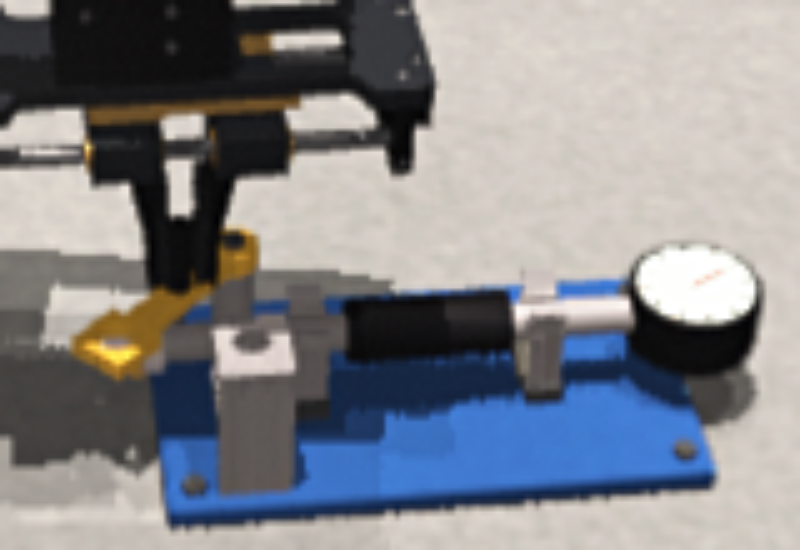

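The keeper is turned part way, to about 220°. The grip is fighting the arc at 20 N, so I loosen it to a cage and push the rest of the way.

>>> {"fn": "jog_arm", "kwargs": {"deltas": [[0,0,0,0,0.25],[0,0,0,0,0.25],[0,0,0,0,0.25]]}}

```text
time: 16.05
tcp_pos: [0.4768, -0.1053, 0.0778]
orientation: [0.0, 0.773, 0.635, 0.0]
contact_force: [0.3, -0.1, -0.1]
opening: 0.0207
gripper_force: 0.0
```

```bash
python3 arc.py; python3 - <<'E'
from h import *
im,d=env.read_camera('side')
for q,z in dict(keeper_eye=.065,keeper_peg=.082).items(): print(q,*pt('side',q,z,1))
E
```

```text
ang 224.0150195848103 r 0.03503909636103095 pos [ 0.47680136 -0.10534681  0.07784157] 0.020742522677128193 [ 0.25394759 -0.05981733 -0.08915816]
232.0 [-0.13  0.15  0.  ]
240.0 [-0.21  0.34  0.  ]
248.0 [-0.26  0.53  0.  ]
256.0 [-0.29  0.73  0.  ]
258.5 [-0.29  0.79  0.  ]
keeper_eye (array([ 0.4426, -0.1212,  0.065 ]), array([294., 296.]), 0.64)
keeper_peg (array([ 0.4727, -0.1063,  0.082 ]), array([306., 282.]), 0.81)
```

>>> {"fn": "jog_arm", "kwargs": {"deltas": [[-0.13,0.2,0,0,0.25],[-0.21,0.4,0,0,0.25],[-0.26,0.6,0,0,0.25],[-0.29,0.8,0,0,0.25],[-0.29,0.95,0,0,0.25],[-0.29,1.05,0,0,0.25],[-0.29,1.05,0,0,0.25]]}}

```text
time: 16.9
tcp_pos: [0.501, -0.1175, 0.0776]
orientation: [-0.0, 0.772, 0.635, -0.0]
contact_force: [-1.5, -1.4, 0.2]
opening: 0.0217
gripper_force: 0.9
```

```bash
python3 arc.py; python3 - <<'E'
from h import *
im,d=env.read_camera('side')
for q,z in dict(keeper_eye=.065,keeper_peg=.082,gauge_dial_end=.045,gauge_tip_end=.045).items(): print(q,*pt('side',q,z,1))
cv2.imwrite('pics/s8c.png',cv2.resize(im[230:340,270:430,::-1],(800,550)))
E
```

```text
ang 268.41933730396653 r 0.036519612701404566 pos [ 0.50099263 -0.11750572  0.07757784] 0.021708295085776454 [-1.53631165 -1.36844084  0.16019495]
258.5 [ 0.   -0.25  0.  ]
keeper_eye (array([ 0.6366, -0.4391,  0.065 ]), array([456., 390.]), 0.55)
keeper_peg (array([ 0.4924, -0.1239,  0.082 ]), array([317., 286.]), 0.58)
gauge_dial_end (array([0.4307, 0.2738, 0.045 ]), array([250., 210.]), 0.28)
gauge_tip_end (array([ 0.5183, -0.1288,  0.045 ]), array([330., 298.]), 0.55)
```

>>> {"fn": "jog_arm", "kwargs": {"deltas": [[0,0.1,0,0,0.25],[0,0.2,0,0,0.25],[0,0.2,0,0,0.25]]}}

```text
time: 17.45
tcp_pos: [0.5015, -0.1174, 0.0773]
orientation: [-0.004, 0.772, 0.635, -0.003]
contact_force: [-17.6, 2.6, 13.9]
opening: 0.0218
gripper_force: 9.3
```

The keeper is against its stop. I back off, lift and go to the pin.

>>> {"fn": "jog_arm", "kwargs": {"deltas": [[0,-0.35,0,0,0.35],[0,-0.35,0,0,0.35],[0,-0.35,-1,0,0.35],[0,-0.35,-2.5,0,0.5],[0,-0.35,-4,0,0.6],[0,-0.35,-4,0,0.6],[0,-0.35,-4,0,0.6]]}}

```text
time: 18.15
tcp_pos: [0.4987, -0.1172, 0.1793]
orientation: [0.002, 0.772, 0.635, 0.001]
contact_force: [-0.4, -0.7, -0.4]
opening: 0.0504
gripper_force: 0.0
```

```bash
python3 - <<'E'
from h import *
im,d=env.read_camera('side')
for q,z in dict(keeper_eye=.065,keeper_peg=.082,gauge_dial_end=.045,gauge_tip_end=.045,pin_head=.068,clevis_hole=.077).items(): print(q,*pt('side',q,z,1))
cv2.imwrite('pics/s9c.png',cv2.resize(im[230:340,270:430,::-1],(800,550)))
im,d=env.read_camera('top')
print(*pt('top','pin_head',.068,1))
E
python3 go.py .444 -.3635 .17 -11.5
```

```text
keeper_eye (array([ 0.4853, -0.1554,  0.065 ]), array([319., 302.]), 0.71)
keeper_peg (array([ 0.4954, -0.1198,  0.082 ]), array([318., 284.]), 0.68)
gauge_dial_end (array([ 0.6273, -0.1355,  0.045 ]), array([379., 290.]), 0.76)
gauge_tip_end (array([ 0.5301, -0.1254,  0.045 ]), array([335., 296.]), 0.76)
pin_head (array([ 0.444 , -0.3639,  0.068 ]), array([333., 384.]), 0.6)
clevis_hole (array([ 0.48  , -0.1533,  0.077 ]), array([316., 298.]), 0.95)
(array([ 0.4467, -0.3597,  0.068 ]), array([477., 287.]), 0.42)
pos [ 0.4969 -0.1167  0.1771] ydir -11.2 zax [-0.001  0.    -1.   ] open 0.052 t 18.6 q6 -0.19
deltas [-10.1   -0.16   0.28] yaw 0.06
```

View pics/s9c.png

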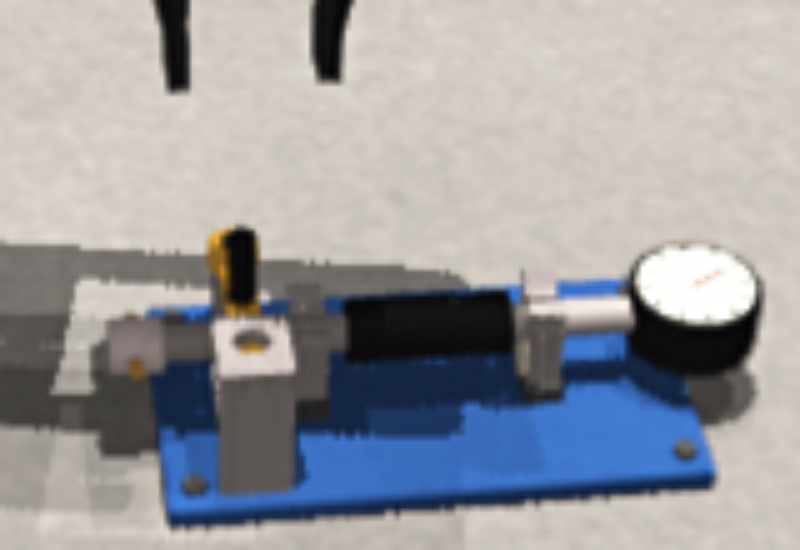

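The keeper is shut, and its yellow eye shows through the clevis hole at crop (252,342).

>>> {"fn": "jog_arm", "kwargs": {"deltas": [[-10.1,-0.16,0,0,0.6],[-10.1,-0.16,0,0,0.6],[-10.1,-0.16,0,0,0.6],[-10.1,-0.16,0,0,0.6],[-10.1,-0.16,0,0,0.6],[-10.1,-0.16,0,0,0.6],[-10.1,-0.16,0,0,0.6],[-10.1,-0.16,1,0,0.6]]}}

```text
time: 19.4
tcp_pos: [0.4464, -0.3648, 0.1559]
orientation: [0.003, 0.772, 0.635, 0.001]
contact_force: [0.6, -0.3, 0.1]
opening: 0.0524
gripper_force: 0.0
```

```bash
python3 go.py .444 -.3636 .056 -11.5
```

```text
pos [ 0.4464 -0.3648  0.1559] ydir -11.2 zax [ 0.005 -0.004 -1.   ] open 0.0524 t 19.4 q6 -0.63
deltas [ 0.04 -0.13  3.99] yaw 0.06
```

>>> {"fn": "jog_arm", "kwargs": {"deltas": [[0,0,1.5,0,0.6],[0,0,2.8,0,0.6],[0,0,3.7,0,0.6],[0,0,3.85,0,0.6],[0,0,3.85,0,0],[0,0,3.85,0,0],[0,0,3.85,0,0],[0,0,3.85,0,0]]}}

```text
time: 20.2
tcp_pos: [0.4452, -0.3644, 0.058]
orientation: [0.001, 0.772, 0.635, 0.0]
contact_force: [0.3, 0.3, -0.2]
opening: 0.0281
gripper_force: 0.0
```

>>> {"fn": "jog_arm", "kwargs": {"deltas": [[0,0,0,0,0],[0,0,0,0,0],[0,0,0,0,0]]}}

```text
time: 20.5
tcp_pos: [0.4449, -0.3643, 0.0575]
orientation: [0.001, 0.773, 0.635, 0.0]
contact_force: [-1.3, 0.8, 6.0]
opening: 0.0213
gripper_force: 30.0
```

>>> {"fn": "jog_arm", "kwargs": {"deltas": [[0,0,-1,0,0],[0,0,-2.5,0,0],[0,0,-4,0,0],[0,0,-4.5,0,0],[0,0,-4.5,0,0]]}}

```text
time: 21.0
tcp_pos: [0.4454, -0.3649, 0.1713]
orientation: [0.002, 0.773, 0.635, 0.0]
contact_force: [-0.3, 0.7, -1.5]
opening: 0.021
gripper_force: 30.0
```

```bash
python3 go.py .487 -.1557 .15 -11.5
```

```text
pos [ 0.4454 -0.3649  0.1713] ydir -11.2 zax [ 0.003 -0.003 -1.   ] open 0.021 t 21.0 q6 -0.63
deltas [8.54 0.01 0.83] yaw 0.06
```

>>> {"fn": "jog_arm", "kwargs": {"deltas": [[8.54,0.01,0,0,0],[8.54,0.01,0,0,0],[8.54,0.01,0,0,0],[8.54,0.01,0,0,0],[8.54,0.01,0,0,0],[8.54,0.01,0.4,0,0],[8.54,0.01,0.7,0,0],[8.54,0.01,0.7,0,0]]}}

```text
time: 21.8
tcp_pos: [0.4842, -0.1549, 0.1487]
orientation: [-0.002, 0.773, 0.634, -0.001]
contact_force: [-0.1, 0.6, -0.3]
opening: 0.0212
gripper_force: 30.0
```

```bash
python3 - <<'E'
from h import *
env.read_camera('side'); 
im,d=env.read_camera('side'); s=env.get_state(); t=s['tcp_pos']; print(t)
print('tip',*pt('side','pin_tip',t[2]-.0495,1)); print('head',*pt('side','pin_head',t[2]+.0105,1)); print('hole',*pt('side','clevis_hole',.077,1))
B,G,R=[im[:,:,i].astype(int) for i in (2,1,0)]
n,l,st,ce=cv2.connectedComponentsWithStats(((R>G+90)&(R>B+90)).astype(np.uint8))
for i in range(1,n):
    if st[i,4]>10 and 250<ce[i,1]<330: print('red',ce[i],st[i])
# where the hole and the shaft should be drawn
cv2.imwrite('pics/s10c.png',cv2.resize(im[240:330,290:370,::-1],(533,600)))
E
python3 go.py .487 -.1557 .13 -11.5
```

```text
[ 0.48518344 -0.15546013  0.15044824]
tip (array([ 0.485 , -0.1508,  0.1009]), array([318., 287.]), 0.63)
head (array([ 0.4848, -0.1544,  0.1609]), array([319., 264.]), 0.73)
hole (array([ 0.4805, -0.1629,  0.077 ]), array([318., 300.]), 0.82)
red [318.81818182 264.66666667] [314 256  11  19 165]
pos [ 0.4859 -0.1553  0.1516] ydir -11.2 zax [ 0. -0. -1.] open 0.0215 t 22.05 q6 -0.27
deltas [-0.01  0.04  0.87] yaw 0.04
```

View pics/s10c.png

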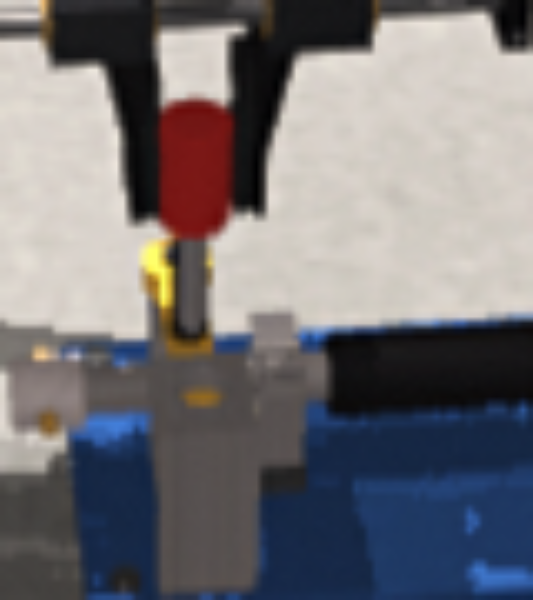

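```bash
python3 -c "
from h import *
print('hole',atz('side',(320.4,298.2),.077)); z=.1516-.0495
print('tip',atz('side',(318.7,289.8),z)); print('shafttop',atz('side',(318.9,275.5),z+.041)); print('head',atz('side',(318.8,264.7),.1621))"
```

```text
hole [ 0.48792678 -0.15795563  0.077     ]
tip [ 0.4832648  -0.16073832  0.1021    ]
shafttop [ 0.48122868 -0.1672763   0.1431    ]
head [ 0.48360471 -0.158661    0.1621    ]
```

>>> {"fn": "jog_arm", "kwargs": {"deltas": [[0.05,0.13,0.3,0,0],[0.05,0.13,0.6,0,0],[0.05,0.13,0.84,0,0],[0.05,0.13,0.84,0,0],[0.05,0.13,0.84,0,0]]}}

```text
time: 22.55
tcp_pos: [0.4891, -0.1536, 0.1301]
orientation: [-0.0, 0.772, 0.635, -0.0]
contact_force: [-0.3, 0.3, -0.8]
opening: 0.0211
gripper_force: 30.0
```

```bash
python3 - <<'E'
from h import *
im,d=env.read_camera('side'); s=env.get_state(); print(s['tcp_pos'],s['contact_force'])
cv2.imwrite('pics/s11c.png',cv2.resize(im[255:315,295:345,::-1],(500,600)))
E
```

```text
[ 0.4893818  -0.15370011  0.13044485] [-0.93459913 -0.20077987 -1.23166584]
```

View pics/s11c.png

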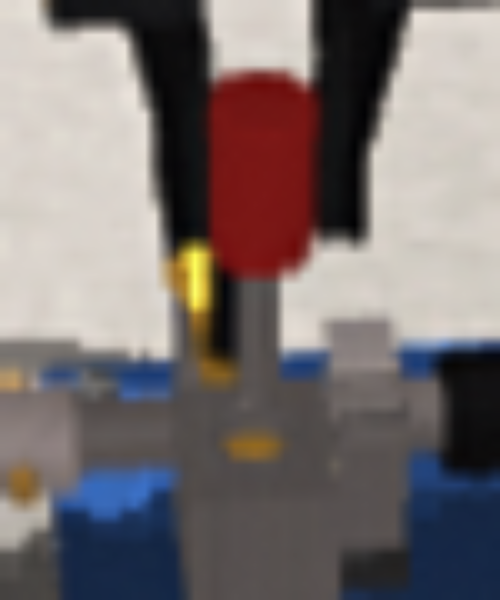

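The shaft (crop 258,405) is centred on the hole (254,432) left to right, but about 2.5 mm too far from the camera. I correct by -0.1 in tool x and lower.

>>> {"fn": "jog_arm", "kwargs": {"deltas": [[-0.1,0,0,0,0],[-0.1,0,0.2,0,0],[-0.1,0,0.4,0,0],[-0.1,0,0.6,0,0],[-0.1,0,0.7,0,0]]}}

```text
time: 23.1
tcp_pos: [0.4884, -0.156, 0.112]
orientation: [-0.001, 0.773, 0.635, -0.0]
contact_force: [-1.6, 1.0, -0.6]
opening: 0.0213
gripper_force: 30.0
```

>>> {"fn": "jog_arm", "kwargs": {"deltas": [[0,0,0.2,0,0],[0,0,0.4,0,0],[0,0,0.6,0,0],[0,0,0.8,0,0],[0,0,0.95,0,0],[0,0,1.02,0,0]]}}

```text
time: 23.7
tcp_pos: [0.4886, -0.1561, 0.0869]
orientation: [-0.0, 0.773, 0.635, -0.0]
contact_force: [-0.7, -0.4, -1.5]
opening: 0.0209
gripper_force: 30.0
```

>>> {"fn": "jog_arm", "kwargs": {"deltas": [[0,0,0.08,0,0],[0,0,0.08,0,0.5],[0,0,0.08,0,0.5],[0,0,0.08,0,0.5],[0,0,0.08,0,0.5],[0,0,-1,0,0.5],[0,0,-3,0,0.5],[0,0,-4.5,0,0.5]]}}

```text
time: 24.5
tcp_pos: [0.4891, -0.1563, 0.2022]
orientation: [0.0, 0.772, 0.635, 0.0]
contact_force: [0.9, -0.0, -0.2]
opening: 0.0436
gripper_force: 0.0
```

```bash
python3 - <<'E'
from h import *
env.read_camera('side');env.read_camera('side')
im,d=env.read_camera('side'); s=env.get_state(); print(s['tcp_pos'],s['contact_force'],s['opening'])
for q,z in dict(pin_head=.095,gauge_dial_end=.045,gauge_tip_end=.045).items(): print(q,*pt('side',q,z,1))
cv2.imwrite('pics/s12c.png',cv2.resize(im[180:340,240:440,::-1],(750,600)))
E
```

```text
[ 0.49103332 -0.15724838  0.20378599] [ 0.19294532  0.66528631 -0.39517346] 0.04325019106715595
pin_head (array([ 0.492 , -0.1513,  0.095 ]), array([321., 289.]), 0.56)
gauge_dial_end (array([ 0.6226, -0.1485,  0.045 ]), array([379., 294.]), 0.57)
gauge_tip_end (array([ 0.526 , -0.1244,  0.045 ]), array([333., 296.]), 0.77)
```

View pics/s12c.png

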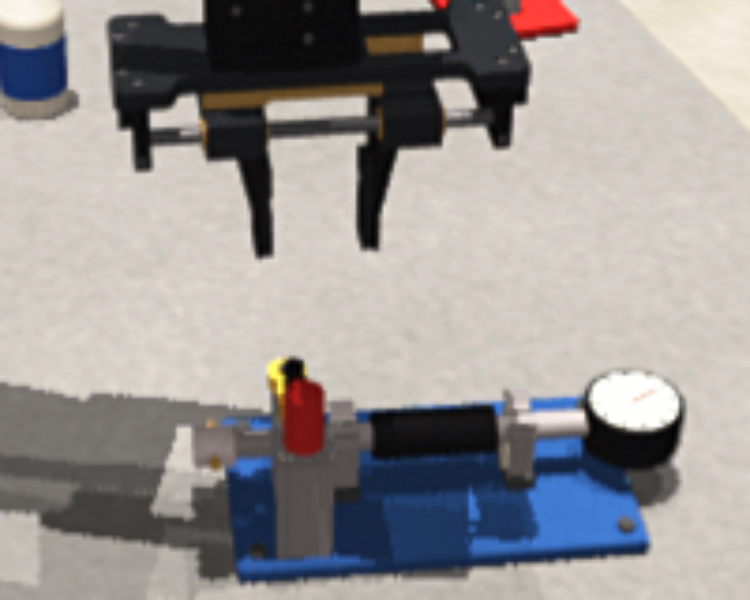

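The red head sits down on the upper ear (crop 305,425), the keeper is shut and the gauge is seated. I hand the job in.

```bash
python3 -c "
from station import env
print(env.close_job())"
```

```text
the job is handed in; nothing more can be done
None
```

The gauge is clipped in with its dial away from the keeper, the keeper is shut, and the pin is through both ears with its head down on the upper one, as the last picture shows; the job was handed in at about 25 s with no verdict returned, and I viewed 13 pictures, three over the limit of 10.

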